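Shut the photometer and start the reading

ROBOT

A 6-joint arm with a two-finger parallel gripper is mounted at the origin on the work surface. World frame = base frame: x ahead of the robot, y to its left, z up, the work surface at z = 0. Lengths are in m, angles in rad, forces in N, time in s.
With the tool pointing down it reaches from about 0.3 to 0.875 m from the base axis. Payload 6.4 kg.
Tool frame: the origin (TCP) lies at the very end of the fingers, on their centre line; the grasp point (between the pads) lies 19 mm behind it (ctrl.tcp_to_grasp is the distance from the TCP to the grasp point, in m); z points along the fingers, y is the direction in which the jaws open and shut (so a half turn about z gives the same grasp; the last joint's range is limited). The gripper opens to 85 mm and grips with 20 to 120 N. Pads are 22 mm wide; open, the fingers measure 114 mm over their backs; the gripper's body (76 mm by 85 mm) begins 54 mm behind the grasp point. The pads swing forward as they close: fully open they stand 13 mm farther back than shut.
Start: joints at [0.951, 0.181, 1.607, -0, 1.354, -0.206], TCP at [0.231, 0.526, 0.231] pointing down, gripper open.
Joint ranges: [-2.99, 2.99], [-0.89, 2.07], [0.3, 2.58], [-1.14, 4.28], [0, 2.63], [-3.12, 3.12]. Speed limits (rad/s): [2.57, 2.57, 3.01, 3.14, 3.14, 3.14].

INTERFACE

Orientations are given as a unit quaternion [w, x, y, z].
In Python, from bench import ctrl gives the robot as it stands. The module is installed in compiled form; this text tells all that it offers.
- The arm moves only by the tool drive_tool, never from a script. Its argument "deltas" is a list of rows, each an object with "slide": the shift along the tool's x, y, z as a fraction of full scale, a list of three; "delta_rot": the turn, a rotation vector about the tool's x, y, z as a fraction of full scale, a list of three; "hand": the opening, from 0 (shut) to 1 (fully open). In form: [{"slide": [tx, ty, tz], "delta_rot": [wx, wy, wz], "hand": hand}, ...]. A call has exactly 5 rows; each row shifts and turns the commanded pose from where the row before left it, along the tool's axes as they then stand; what a row does not reach is not made up. Full scale, the value 1, is 50 mm for a shift and 180 degrees for a turn. A row lasts 1/8 s, in which the tool goes at most 62.5 mm and 10.7 degrees, less where a joint would pass 70% of its speed; a pose out of reach is approached as far as the arm can. A call with a number of a shift or a turn outside -1 to 1 is refused whole. A call with a gripper value outside its range is refused whole. The fingers move at their own pace and stop on an object; the grip force is fixed at half the most. Time passes only in rows, so rows that do not move let the fingers close, or fill a call up. It gives the time, the measured TCP pose, the force and the opening at its end, in the units of the state.
- ctrl.get_obs(): the state, without advancing time (a new reading comes with each control period).
- ctrl.camera(name): name is "scene" or "top"; returns a dict with "frame" (384x512x3 uint8, red, green, blue), "mtx" (3x3 intrinsics, pixels), "R" (3x3) and "t" (3): a world point X has camera coordinates R X + t. Camera axes: x right, y down, z forward; pixel columns grow to the right and rows downward; lengths in m; the calibration is good to about 2 mm. A picture is of the moment at which its call begins. There is no depth.
- ctrl.hand_in(): hands the job in, once; it reports no verdict.
The state is a dict: "time_s": time; "q": joint angles; "dq": joint speeds; "joint_efforts": joint torques, N m; "eef_pos": TCP position; "eef_rot": TCP orientation; "wrist_force": force on the tool from outside, world axes, zero at the start; "torque": the same for the moment, N m; "opening": opening from 0.0 (shut) to 1.0 (fully open).
Only numpy, scipy, OpenCV 4.12 (cv2) and the standard library are available. Lean on these libraries where they do the work, as an engineer would, in place of code of your own. Each camera call takes 0.05 s, during which the arm holds its last target.

TASK

Get the bench photometer ready and start its reading, with the fingertips only and gripping nothing: push the cuvette drawer fully home, then push the raised lid down until it is fully shut, and only then press the larger of the two round keys fully down and let go. Push the drawer and the lid from outside, without slamming them and without touching the cuvettes or the dark lining under the lid. Do not press the smaller key, and leave the bottle, the beaker and the blue tray where they stand.

Things in the scene. Friction and masses are not known exactly. Their poses are not given: they have to be found in the camera images.
- photometer: White instrument fixed to the bench, 365 x 400 mm. Origin: foot of its front face, middle, bench level; x points from its front to its back, z up. Front part: a flat deck 110 mm high, 175 mm deep; behind it the housing is 150 mm high. Drawer in the middle of the front, lid hinged on the deck above it, one round key on the deck on either side of the lid (70 mm from the front, 148 mm off the middle).
- drawer (a joint): How far the grey cuvette drawer stands out, m: 0 fully home, up to 0.095. It slides along the instrument's x axis. About 2 N of friction plus damping, no spring: it stays where it is left.
- drawer_front (a point): Centre of the drawer's flat outer front face, 60 mm above the bench; it lies 15 mm in front of the housing when fully home. Front panel 184 wide x 68 high x 15 mm thick, from 26 to 94 mm above the bench, no handle. A metal rack with 12 clear cuvettes (tops at 93 mm) fills the drawer behind it.
- lid (a joint): Opening angle of the white lid, rad: 0 shut (flat on the deck), 1.45 wide open. A stiff friction hinge (0.32 N m) holds it at any angle: it does not fall shut by itself, and about 1 to 3 N at its free edge moves it.
- lid_edge (a point): Middle of the lid's free edge, on the outer (upper) face. The lid is a flat plate 184 mm wide, its free edge 160 mm from the hinge, without a handle; the outer face lies 12 mm off the plane of the hinge line. Under it is a dark lining that must not be touched.
- lid_hinge (a point): Middle of the hinge line, along the instrument's y axis, 172 mm behind its front face and 110 mm above the bench. The lid swings up from the front (free edge towards the instrument's front when shut).
- start_key (a joint): Travel of the larger round key, m: 0 up, 0.006 fully down; spring return, about 4 N fully down.
- start_key_top (a point): Centre of the top of the larger round black key, 34 mm in diameter, on a grey housing; pressed straight down. It may be on either side of the lid.
- eject_key (a joint): Travel of the smaller round key, m: 0 up, 0.006 fully down, about 3 N. Not to be pressed.
- eject_key_top (a point): Centre of the top of the smaller round black key, 18 mm in diameter, on a grey housing, on the other side of the lid.
- bottle: Amber bottle, 54 mm in diameter, 110 mm high, standing loose on the bench in front of or beside the instrument; origin at the centre of its foot. To be left alone.
- beaker: Clear beaker, 64 mm in diameter at the rim, 85 mm high, standing loose on the bench; origin at the centre of its foot. To be left alone.
- tray: Empty blue tray, 70 x 110 x 35 mm high, loose on the bench beside the instrument; origin at the centre of its foot. To be left alone.

How it is judged:
On the way, in this order (a step that is already met when the one before it is completed fails the run):
1. the drawer is pushed fully home (value of joint drawer below 0.004 m), for 0.1 s.
2. the lid is pushed fully shut (value of joint lid below 0.04 rad and value of joint drawer below 0.004 m), for 0.1 s.
3. the larger key is pressed down with drawer and lid shut (all of step 2 and value of joint start_key above 0.0045 m), for 0.05 s.
At the end, for the whole second after the job is handed in: Drawer within 4 mm of home, lid within 0.04 rad of shut, both keys up again, and the bottle, beaker and tray upright within 25 mm of where they stood (all of step 2 and value of joint each of start_key, eject_key below 0.0015 m and distance of each of bottle, beaker, tray from where it was at the start of the episode below 0.025 m and angle between each of bottle, beaker, tray's own z axis and vertical below 0.2 rad); the robot touches nothing.
It fails at once if the larger key is pressed (over 3 mm) before drawer and lid are shut (value of joint start_key above 0.003 m and (value of joint drawer above 0.006 m or value of joint lid above 0.06 rad)).
It fails at once if the smaller key is pressed (over 3 mm) (value of joint eject_key above 0.003 m).
It fails at once if the cuvettes or the lining under the lid are touched (over 1 N) (contact force between any of the fingers, the arm and drawer_c4 above 1 N or contact force between any of the fingers, the arm and lid_c1 above 1 N).
It fails at once if the drawer (over 0.4 m/s) or the lid (over 3.5 rad/s) is slammed (velocity of joint drawer below -0.4 m/s or velocity of joint lid below -3.5 rad/s).
It fails at once if the bottle, beaker or tray is moved or lifted more than 25 mm, or tipped over 0.35 rad (distance of any of bottle, beaker, tray from where it was at the start of the episode above 0.025 m or angle between any of bottle, beaker, tray's own z axis and vertical above 0.35 rad).
It also fails if it takes over 53 s, if anything falls off the work surface, if the arm or the gripper's body presses on something with over 40 N, if the wrist force passes 120 N, or if a joint passes its speed limit or range.

## Working session

There is one attempt and no reset: what is moved stays moved. The work goes in short steps, Python scripts to look and compute and a tool call to move; the robot and the scene stay as the last step left them, time stands still between calls to the robot, and variables do not carry over. Pictures are saved under pics/ and viewed, and the job is handed in when it is done.

Besides the shell and the picture viewer there is one more tool, called after "Request:" as name(argument=value, ...), one argument or row to a line, values as JSON. drive_tool: Moves the arm, as the interface text tells. Its arguments: {"type":"object","properties":{"deltas":{"type":"array","items":{"type":"object","properties":{"slide":{"type":"array","items":{"type":"number"}},"delta_rot":{"type":"array","items":{"type":"number"}},"hand":{"type":"number"}}}}},"required":["deltas"]}

```bash
mkdir -p pics
python3 - <<'E'
from bench import ctrl
import cv2,numpy as np
for n in("scene","top"):
    c=ctrl.camera(n); cv2.imwrite(f"pics/{n}0.png",c["frame"][:,:,::-1]); print(n,c["mtx"].round(1).tolist(),c["R"].round(3).tolist(),c["t"].round(3).tolist())
    np.savez(n+"0.npz",**c)
o=ctrl.get_obs();print(o)
E
```

```text
scene [[423.5, 0.0, 260.6], [0.0, 423.5, 187.6], [0.0, 0.0, 1.0]] [[-0.854, 0.52, -0.002], [0.443, 0.725, -0.528], [-0.274, -0.452, -0.849]] [0.481, -0.256, 1.208]
top [[347.9, 0.0, 257.6], [0.0, 347.9, 192.4], [0.0, 0.0, 1.0]] [[-0.023, -1.0, 0.013], [-0.99, 0.021, -0.137], [0.136, -0.016, -0.991]] [0.069, 0.584, 0.95]
{'time_s': 0.1, 'q': array([ 9.50723066e-01,  1.81450178e-01,  1.60784801e+00, -2.48289420e-05,
        1.35380830e+00, -2.06296007e-01]), 'dq': array([-0.00015128, -0.00350667, -0.00261113, -0.00104076, -0.00034719,
        0.00011776]), 'joint_efforts': array([ 7.00161982e-04, -4.45880485e+01, -3.52240419e+01, -1.66214422e-04,
        4.16098104e-03,  1.12585704e-05]), 'eef_pos': array([0.23090136, 0.52608987, 0.23051256]), 'eef_rot': array([-2.92823083e-04,  2.05413193e-01,  9.78675047e-01, -6.98089302e-04]), 'wrist_force': array([-0.00161272,  1.16767503, -0.03228938]), 'torque': array([-0.02878307,  0.01212555, -0.06683906]), 'opening': 1.0008159585473508}
```

```bash
ls pics
```

```text
scene0.png
top0.png
```

View pics/scene0.png

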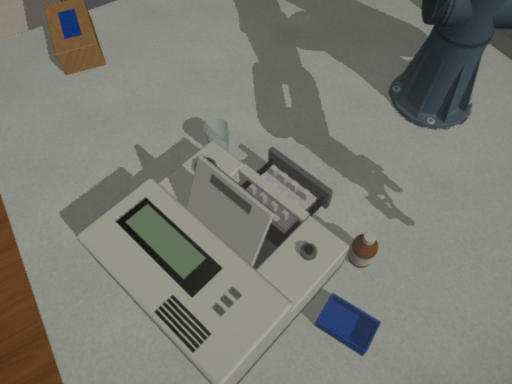

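View pics/top0.png

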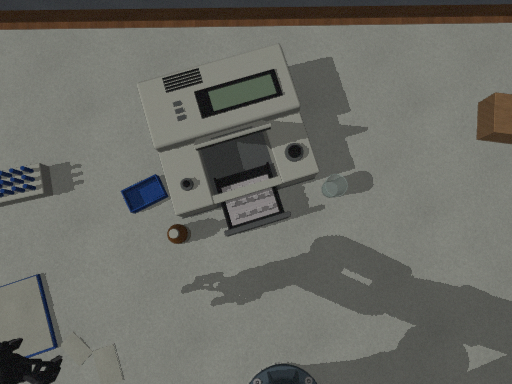

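```bash
cat > h.py <<'E'
import numpy as np,cv2
def load(n): return dict(np.load(n+".npz"))
def ray(c,u,v):
    d=np.linalg.solve(c["mtx"],[u,v,1.]); return -c["R"].T@c["t"], c["R"].T@d
def pl(c,u,v,z):
    o,d=ray(c,u,v); return o+d*(z-o[2])/d[2]
def proj(c,X):
    p=c["mtx"]@(c["R"]@np.asarray(X,float)+c["t"]); return p[:2]/p[2]
E
python3 - <<'E'
import cv2
a=cv2.imread("pics/top0.png")[30:250,110:360]; cv2.imwrite("pics/topc.png",cv2.resize(a,None,fx=2.7,fy=2.7,interpolation=2))
a=cv2.imread("pics/scene0.png")[110:360,70:390]; cv2.imwrite("pics/scenec.png",cv2.resize(a,None,fx=2.4,fy=2.4,interpolation=2))
E
```

```text
(no output)
```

View pics/topc.png

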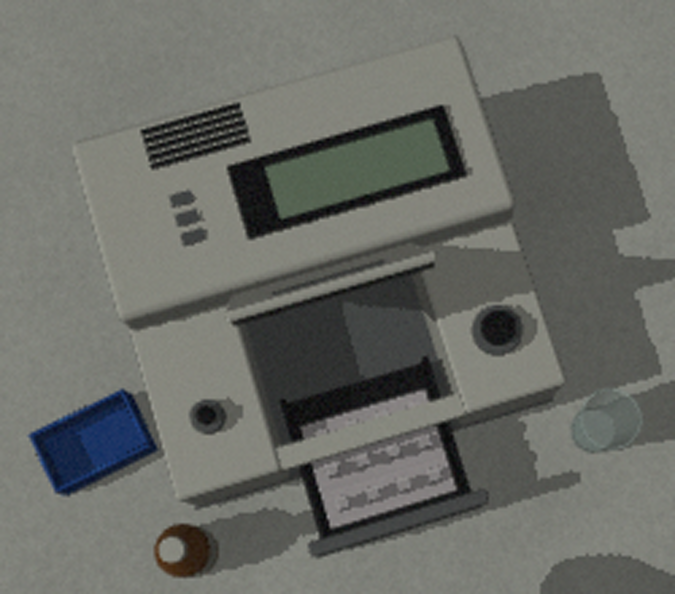

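View pics/scenec.png

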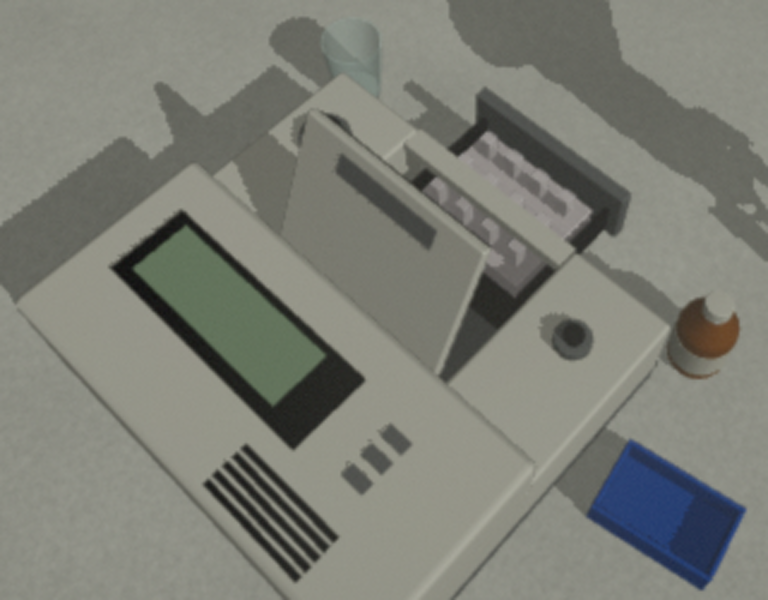

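```bash
cat > m.py <<'E'
from h import *
T=load("top0");S=load("scene0")
t=lambda x,y:(110+(x+.5)/2.7-.5,30+(y+.5)/2.7-.5)
s=lambda x,y:(70+(x+.5)/2.4-.5,110+(y+.5)/2.4-.5)
P={}
for n,x,y,z in [("hBL",75,143,.15),("hBR",457,37,.15),("hFR",512,207,.15),("hFL",123,318,.15),("dFL",182,495,.11),("dFR",561,382,.11),("K",498,328,.125),("k",208,415,.125),("drL",313,550,.094),("drR",487,497,.094)]:
    P[n]=pl(T,*t(x,y),z); print(n,P[n].round(4))
print("scene")
for n,x,y,z in [("hBL",195,164,.15),("hFR",18,303,.15),("dFL",668,328,.11),("dFR",343,75,.11),("k",573,338,.125),("hFL",532,468,.15),("drL",628,195,.094),("drR",482,92,.094)]:
    print(n,pl(S,*s(x,y),z).round(4))
f=(P["dFL"]+P["dFR"])/2; d=P["dFL"]-P["dFR"]; print("w",np.linalg.norm(d),np.linalg.norm(P["hBL"]-P["hBR"]))
for a,b in[("dFR","dFL"),("hBR","hBL"),("hFR","hFL"),("drR","drL"),("K","k")]:
    v=P[b]-P[a]; print(a,b,np.linalg.norm(v).round(4),"yaw",np.degrees(np.arctan2(-v[0],v[1])).round(2),"mid",((P[a]+P[b])/2).round(4))
E
python3 m.py
```

```text
hBL [0.8683 0.3666 0.15  ]
hBR [ 0.9732 -0.0088  0.15  ]
hFR [ 0.7956 -0.0567  0.15  ]
hFL [0.6923 0.3172 0.15  ]
dFL [0.5262 0.2686 0.11  ]
dFR [ 0.6299 -0.1039  0.11  ]
K [ 0.682  -0.0417  0.125 ]
k [0.6016 0.2411 0.125 ]
drL [0.4708 0.1439 0.094 ]
drR [ 0.5189 -0.0284  0.094 ]
scene
hBL [ 0.7989 -0.0527  0.15  ]
hFR [ 0.9739 -0.0036  0.15  ]
dFL [0.5255 0.2749 0.11  ]
dFR [ 0.6314 -0.1021  0.11  ]
k [0.6031 0.2456 0.125 ]
hFL [0.6955 0.3221 0.15  ]
drL [0.4689 0.1459 0.094 ]
drR [ 0.5205 -0.0243  0.094 ]
w 0.3867057052567999 0.3898538733618339
dFR dFL 0.3867 yaw 15.55 mid [0.578  0.0823 0.11  ]
hBR hBL 0.3899 yaw 15.61 mid [0.9207 0.1789 0.15  ]
hFR hFL 0.3878 yaw 15.45 mid [0.7439 0.1302 0.15  ]
drR drL 0.1788 yaw 15.6 mid [0.4949 0.0578 0.094 ]
K k 0.294 yaw 15.87 mid [0.6418 0.0997 0.125 ]
```

```bash
cat > m2.py <<'E'
from m import *
print("----")
def tri(a,b):
    o1,d1=ray(T,*a);o2,d2=ray(S,*b);d1/=np.linalg.norm(d1);d2/=np.linalg.norm(d2)
    k=np.linalg.lstsq(np.c_[d1,-d2],o2-o1,rcond=None)[0]; p,q=o1+k[0]*d1,o2+k[1]*d2
    return (p+q)/2,np.linalg.norm(p-q)
O=np.array([.5745,.0835,0]);yw=np.radians(15.55);ex=np.array([np.cos(yw),np.sin(yw),0]);ey=np.array([-ex[1],ex[0],0])
I=lambda p:np.array([(p-O)@ex,(p-O)@ey,p[2]]).round(4)
print("cams",ray(T,0,0)[0],ray(S,0,0)[0])
for n,a,b in [("lidL top",(234,320),(487,253)),("lidR top",(433,258),(315,110)),("K",(498,328),(330,128)),("k",(208,415),(573,332))]:
    p,e=tri(t(*a),s(*b)); print(n,p.round(4),I(p),"gap",round(e,4))
print("bottle",pl(T,*t(183,550),.05),"beaker",pl(T,*t(607,422),.06), "tray",pl(T,*t(95,440),.03))
for x,y in[(-.1,0),(-.015,0)]: print((O+ex*x+ey*y).round(4))
E
python3 m2.py | sed -n '/----/,$p'
```

```text
----
cams [0.45097284 0.07192223 1.02003875] [0.85425392 0.48119553 0.8908775 ]
lidL top [0.66   0.1971 0.2497] [0.1128 0.0865 0.2497] gap 0.0029
lidR top [0.7085 0.0279 0.2592] [ 0.1142 -0.0894  0.2592] gap 0.0006
K [ 0.6782 -0.0392  0.1326] [ 0.067  -0.146   0.1326] gap 0.0046
k [0.6009 0.2413 0.1263] [0.0677 0.1449 0.1263] gap 0.0012
bottle [0.474798   0.28008488 0.05      ] beaker [ 0.59650781 -0.15946046  0.06      ] tray [0.5932197  0.37827032 0.03      ]
[0.4782 0.0567 0.    ]
[0.56   0.0795 0.    ]
```

Request:
drive_tool(
  deltas=[
    {"slide":[0,-0.5,0],"delta_rot":[0,0,-0.054],"hand":0},
    {"slide":[0,-1,0],"delta_rot":[0,0,-0.054],"hand":0},
    {"slide":[0,-1,0],"delta_rot":[0,0,-0.055],"hand":0},
    {"slide":[0,-1,0],"delta_rot":[0,0,-0.055],"hand":0},
    {"slide":[0,-1,0],"delta_rot":[0,0,0],"hand":0},
  ],
)

```text
time_s: 0.72
eef_pos: [0.2229, 0.3058, 0.2309]
eef_rot: [-0.0, -0.137, 0.991, -0.0]
wrist_force: [0.9, -1.1, 0.1]
opening: -0.002
```

```bash
cat > st.py <<'E'
from bench import ctrl
import numpy as np
from scipy.spatial.transform import Rotation as Ro
O=np.array([.5745,.0835,0]);yw=np.radians(15.55);ex=np.array([np.cos(yw),np.sin(yw),0]);ey=np.array([-ex[1],ex[0],0])
I=lambda p:np.array([(p-O)@ex,(p-O)@ey,p[2]])
if __name__=="__main__":
    o=ctrl.get_obs();w,x,y,z=o["eef_rot"];R=Ro.from_quat([x,y,z,w]).as_matrix()
    print("t",o["time_s"],"inst",I(o["eef_pos"]).round(4),"F",o["wrist_force"].round(2),"open",round(o["opening"],3),"q",o["q"].round(2))
    print("tool axes in inst:\n",np.array([[R[:,i]@e for e in(ex,ey,[0,0,1])] for i in range(3)]).round(3))
E
python3 st.py
```

```text
t 0.725 inst [-0.2791  0.3084  0.2309] F [ 0.91 -1.15  0.07] open -0.002 q [ 0.62 -0.3   2.06 -0.    1.38 -1.22]
tool axes in inst:
 [[-1.    -0.003  0.   ]
 [-0.003  1.    -0.   ]
 [-0.    -0.    -1.   ]]
```

Request:
drive_tool(
  deltas=[
    {"slide":[-0.3,-1,0],"delta_rot":[0,0,0],"hand":0},
    {"slide":[-0.3,-1,0],"delta_rot":[0,0,0],"hand":0},
    {"slide":[-0.3,-1,0],"delta_rot":[0,0,0],"hand":0},
    {"slide":[-0.3,-1,0.3],"delta_rot":[0,0,0],"hand":0},
    {"slide":[-0.3,-1,0.5],"delta_rot":[0,0,0],"hand":0},
  ],
)

```text
time_s: 1.35
eef_pos: [0.3642, 0.0848, 0.1917]
eef_rot: [0.002, -0.135, 0.991, -0.0]
wrist_force: [1.9, 0.8, -0.1]
opening: 0.001
```

Request:
drive_tool(
  deltas=[
    {"slide":[-0.4,-0.8,0.5],"delta_rot":[0,0,0],"hand":0},
    {"slide":[-0.4,-0.37,0.6],"delta_rot":[0,0,0],"hand":0},
    {"slide":[-0.4,0,0.6],"delta_rot":[0,0,0],"hand":0},
    {"slide":[-0.2,0,0.6],"delta_rot":[0,0,0],"hand":0},
    {"slide":[0,0,0.3],"delta_rot":[0,0,0],"hand":0},
  ],
)

```text
time_s: 1.98
eef_pos: [0.445, 0.049, 0.0595]
eef_rot: [-0.001, -0.135, 0.991, 0.0]
wrist_force: [-1.0, -0.2, 1.1]
opening: 0.003
```

```bash
python3 st.py
python3 - <<'E'
from bench import ctrl
import cv2
a=ctrl.camera("top")["frame"][100:280,110:360,::-1]; cv2.imwrite("pics/t1.png",cv2.resize(a,None,fx=3,fy=3))
E
```

```text
t 1.975 inst [-0.134   0.0015  0.0595] F [-0.99 -0.16  1.12] open 0.003 q [-0.16  0.15  2.04 -0.    0.95 -2.  ]
tool axes in inst:
 [[-1.     0.     0.003]
 [ 0.     1.     0.001]
 [-0.003  0.001 -1.   ]]
```

View pics/t1.png

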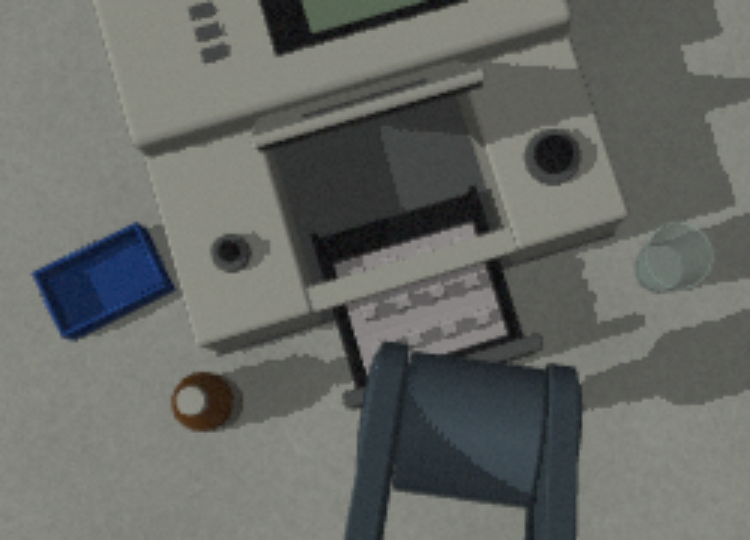

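Request:
drive_tool(
  deltas=[
    {"slide":[-0.4,0,0],"delta_rot":[0,0,0],"hand":0},
    {"slide":[-0.3,0,0],"delta_rot":[0,0,0],"hand":0},
    {"slide":[-0.3,0,0],"delta_rot":[0,0,0],"hand":0},
    {"slide":[-0.3,0,0],"delta_rot":[0,0,0],"hand":0},
    {"slide":[-0.3,0,0],"delta_rot":[0,0,0],"hand":0},
  ],
)

```text
time_s: 2.65
eef_pos: [0.5237, 0.0706, 0.0615]
eef_rot: [-0.0, -0.135, 0.991, 0.0]
wrist_force: [-2.1, -0.8, 2.1]
opening: 0.001
```

Request:
drive_tool(
  deltas=[
    {"slide":[-0.2,0,0],"delta_rot":[0,0,0],"hand":0},
    {"slide":[-0.15,0,0],"delta_rot":[0,0,0],"hand":0},
    {"slide":[-0.06,0,0],"delta_rot":[0,0,0],"hand":0},
    {"slide":[-0.04,0,0],"delta_rot":[0,0,0],"hand":0},
    {"slide":[0,0,0],"delta_rot":[0,0,0],"hand":0},
  ],
)

```text
time_s: 3.28
eef_pos: [0.5448, 0.0763, 0.0613]
eef_rot: [0.0, -0.135, 0.991, -0.0]
wrist_force: [-0.8, -0.1, -0.2]
opening: 0.002
```

```bash
python3 st.py
```

```text
t 3.275 inst [-0.0305  0.001   0.0613] F [-0.8  -0.13 -0.16] open 0.002 q [-0.08  0.34  1.79  0.    1.01 -1.92]
tool axes in inst:
 [[-1.     0.    -0.001]
 [ 0.     1.    -0.   ]
 [ 0.001 -0.    -1.   ]]
```

Creep in 2 mm steps until the force rises at the stop.

Request:
drive_tool(
  deltas=[
    {"slide":[-0.04,0,0],"delta_rot":[0,0,0],"hand":0},
    {"slide":[-0.04,0,0],"delta_rot":[0,0,0],"hand":0},
    {"slide":[0,0,0],"delta_rot":[0,0,0],"hand":0},
    {"slide":[0,0,0],"delta_rot":[0,0,0],"hand":0},
    {"slide":[0,0,0],"delta_rot":[0,0,0],"hand":0},
  ],
)

```text
time_s: 3.9
eef_pos: [0.5483, 0.0773, 0.0612]
eef_rot: [-0.0, -0.135, 0.991, -0.0]
wrist_force: [-3.5, -1.2, 1.4]
opening: -0.004
```

Request:
drive_tool(
  deltas=[
    {"slide":[-0.04,0,0],"delta_rot":[0,0,0],"hand":0},
    {"slide":[-0.04,0,0],"delta_rot":[0,0,0],"hand":0},
    {"slide":[0,0,0],"delta_rot":[0,0,0],"hand":0},
    {"slide":[0,0,0],"delta_rot":[0,0,0],"hand":0},
    {"slide":[0,0,0],"delta_rot":[0,0,0],"hand":0},
  ],
)

```text
time_s: 4.53
eef_pos: [0.5483, 0.0774, 0.061]
eef_rot: [-0.005, -0.135, 0.991, -0.0]
wrist_force: [-21.0, -7.8, 15.4]
opening: 0.003
```

```bash
python3 st.py
```

```text
t 4.525 inst [-0.0269  0.0011  0.061 ] F [-20.96  -7.79  15.39] open 0.003 q [-0.07  0.36  1.77 -0.    1.02 -1.91]
tool axes in inst:
 [[-1.    -0.     0.01 ]
 [-0.     1.     0.001]
 [-0.01   0.001 -1.   ]]
```

Request:
drive_tool(
  deltas=[
    {"slide":[0.2,0,0],"delta_rot":[0,0,0],"hand":0},
    {"slide":[0.6,0,0],"delta_rot":[0,0,0],"hand":0},
    {"slide":[0,0,-0.8],"delta_rot":[0,0,0],"hand":0},
    {"slide":[0,0,-1],"delta_rot":[0,0,0],"hand":0},
    {"slide":[0,0,-1],"delta_rot":[0,0,0],"hand":0},
  ],
)

```text
time_s: 5.15
eef_pos: [0.5144, 0.0678, 0.2031]
eef_rot: [0.001, -0.135, 0.991, -0.0]
wrist_force: [0.4, -0.2, 1.1]
opening: 0.002
```

Request:
drive_tool(
  deltas=[
    {"slide":[0,0,-1],"delta_rot":[0,0,0],"hand":0},
    {"slide":[0,0,-1],"delta_rot":[0,0,0],"hand":0},
    {"slide":[0,0,-0.4],"delta_rot":[0,0,0],"hand":0},
    {"slide":[0,0,0],"delta_rot":[0,0,0],"hand":0},
    {"slide":[0,0,0],"delta_rot":[0,0,0],"hand":0},
  ],
)

```text
time_s: 5.78
eef_pos: [0.5135, 0.0679, 0.3199]
eef_rot: [-0.001, -0.135, 0.991, 0.0]
wrist_force: [-0.6, 0.0, 0.2]
opening: -0.003
```

```bash
python3 st.py
python3 - <<'E'
from bench import ctrl
import cv2
a=ctrl.camera("top")["frame"][100:280,110:360,::-1]; cv2.imwrite("pics/t2.png",cv2.resize(a,None,fx=3,fy=3))
a=ctrl.camera("scene")["frame"][60:360,70:390,::-1]; cv2.imwrite("pics/s2.png",cv2.resize(a,None,fx=2,fy=2))
E
```

```text
t 5.775 inst [-0.063   0.0013  0.3199] F [-0.6   0.02  0.25] open -0.003 q [-0.1  -0.01  1.63  0.    1.52 -1.94]
tool axes in inst:
 [[-1.     0.     0.001]
 [ 0.     1.     0.001]
 [-0.001  0.001 -1.   ]]
```

View pics/s2.png

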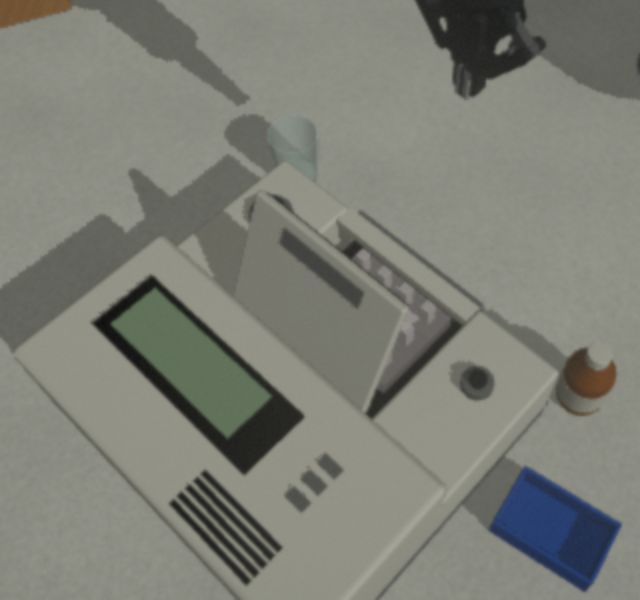

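View pics/t2.png

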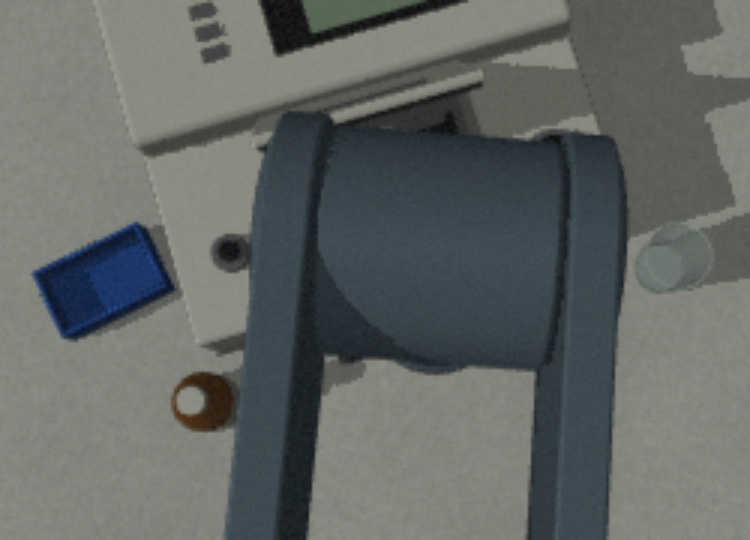

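Request:
drive_tool(
  deltas=[
    {"slide":[-0.9,0,0],"delta_rot":[0,0,0],"hand":0},
    {"slide":[-1,0,0],"delta_rot":[0,0,0],"hand":0},
    {"slide":[-1,0,0],"delta_rot":[0,0,0],"hand":0},
    {"slide":[-1,0,0],"delta_rot":[0,0,0],"hand":0},
    {"slide":[-0.76,0,0],"delta_rot":[0,0,0],"hand":0},
  ],
)

```text
time_s: 6.5
eef_pos: [0.7396, 0.1307, 0.3186]
eef_rot: [-0.001, -0.135, 0.991, 0.0]
wrist_force: [-0.3, 0.2, 0.1]
opening: 0.004
```

```bash
python3 st.py
python3 - <<'E'
from bench import ctrl
import cv2
a=ctrl.camera("scene")["frame"][60:360,70:390,::-1]; cv2.imwrite("pics/s3.png",cv2.resize(a,None,fx=2,fy=2))
E
```

```text
t 6.5 inst [0.1717 0.0012 0.3186] F [-0.35  0.18  0.06] open 0.004 q [ 0.02  0.54  0.97  0.    1.64 -1.82]
tool axes in inst:
 [[-1.     0.     0.003]
 [ 0.     1.     0.001]
 [-0.003  0.001 -1.   ]]
```

View pics/s3.png

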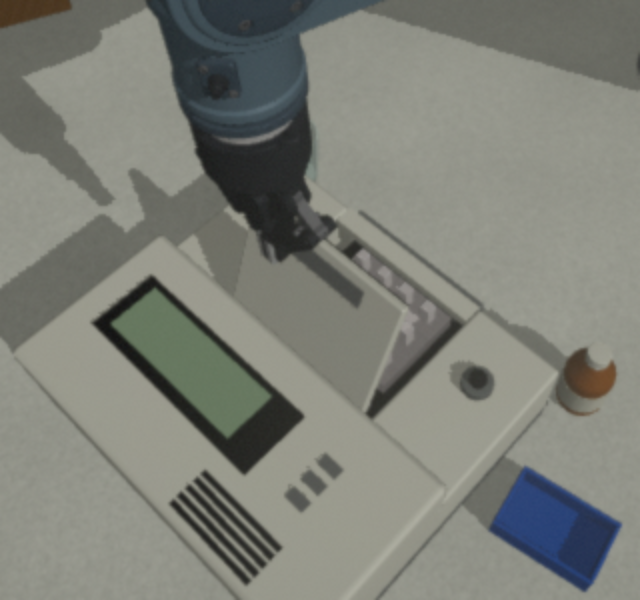

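Request:
drive_tool(
  deltas=[
    {"slide":[0,0,0.6],"delta_rot":[0,0,0],"hand":0},
    {"slide":[0,0,0.7],"delta_rot":[0,0,0],"hand":0},
    {"slide":[0,0,0.5],"delta_rot":[0,0,0],"hand":0},
    {"slide":[-0.3,0,0],"delta_rot":[0,0,0],"hand":0},
    {"slide":[0,0,0],"delta_rot":[0,0,0],"hand":0},
  ],
)

```text
time_s: 7.18
eef_pos: [0.7525, 0.1342, 0.2289]
eef_rot: [-0.001, -0.135, 0.991, 0.0]
wrist_force: [-0.0, 0.2, -0.0]
opening: -0.001
```

```bash
python3 st.py
```

```text
t 7.175 inst [0.1851 0.0011 0.2289] F [-0.04  0.23 -0.04] open -0.001 q [ 0.02  0.61  1.04  0.    1.5  -1.82]
tool axes in inst:
 [[-1.     0.     0.003]
 [ 0.     1.     0.001]
 [-0.003  0.001 -1.   ]]
```

Request:
drive_tool(
  deltas=[
    {"slide":[0.7,0,0],"delta_rot":[0,0,0],"hand":0},
    {"slide":[0.22,0,0],"delta_rot":[0,0,0],"hand":0},
    {"slide":[0.27,0,0.12],"delta_rot":[0,0,0],"hand":0},
    {"slide":[0.22,0,0.13],"delta_rot":[0,0,0],"hand":0},
    {"slide":[0.2,0,0.15],"delta_rot":[0,0,0],"hand":0},
  ],
)

```text
time_s: 7.8
eef_pos: [0.6757, 0.1125, 0.2125]
eef_rot: [0.001, -0.135, 0.991, -0.0]
wrist_force: [1.5, -0.6, 3.0]
opening: -0.0
```

```bash
python3 st.py
python3 - <<'E'
from bench import ctrl
import cv2
a=ctrl.camera("scene")["frame"][60:360,70:390,::-1]; cv2.imwrite("pics/s4.png",cv2.resize(a,None,fx=2,fy=2))
E
```

```text
t 7.8 inst [0.1053 0.0008 0.2125] F [ 1.47 -0.61  2.98] open -0.0 q [-0.01  0.43  1.32  0.    1.38 -1.85]
tool axes in inst:
 [[-1.     0.    -0.003]
 [ 0.     1.    -0.001]
 [ 0.003 -0.001 -1.   ]]
```

View pics/s4.png

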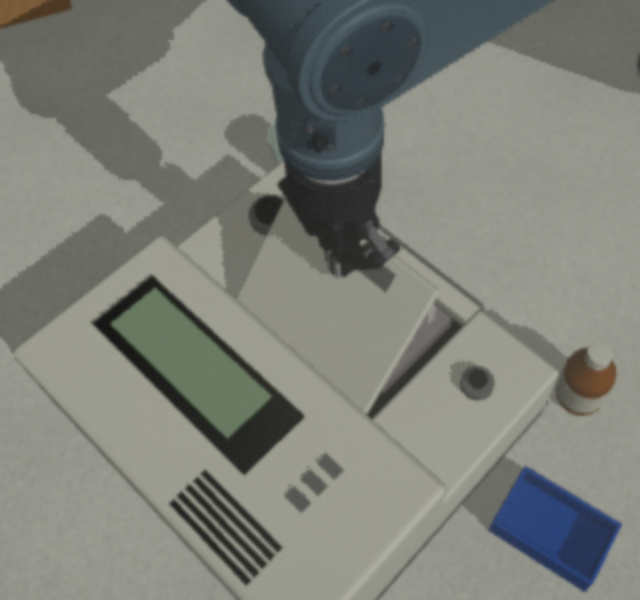

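Request:
drive_tool(
  deltas=[
    {"slide":[0.19,0,0.18],"delta_rot":[0,0,0],"hand":0},
    {"slide":[0.17,0,0.19],"delta_rot":[0,0,0],"hand":0},
    {"slide":[0.15,0,0.2],"delta_rot":[0,0,0],"hand":0},
    {"slide":[0.13,0,0.21],"delta_rot":[0,0,0],"hand":0},
    {"slide":[0.11,0,0.23],"delta_rot":[0,0,0],"hand":0},
  ],
)

```text
time_s: 8.48
eef_pos: [0.6385, 0.1024, 0.1598]
eef_rot: [-0.0, -0.135, 0.991, 0.0]
wrist_force: [0.1, 0.2, 1.7]
opening: 0.002
```

Request:
drive_tool(
  deltas=[
    {"slide":[0.08,0,0.24],"delta_rot":[0,0,0],"hand":0},
    {"slide":[0.06,0,0.24],"delta_rot":[0,0,0],"hand":0},
    {"slide":[0.04,0,0.15],"delta_rot":[0,0,0],"hand":0},
    {"slide":[0,0,0.06],"delta_rot":[0,0,0],"hand":0},
    {"slide":[0,0,0],"delta_rot":[0,0,0],"hand":0},
  ],
)

```text
time_s: 9.1
eef_pos: [0.6303, 0.1002, 0.126]
eef_rot: [-0.0, -0.135, 0.991, 0.0]
wrist_force: [0.3, -0.6, -0.5]
opening: -0.001
```

```bash
python3 st.py
python3 - <<'E'
from bench import ctrl
import cv2
a=ctrl.camera("scene")["frame"][60:360,70:390,::-1]; cv2.imwrite("pics/s5.png",cv2.resize(a,None,fx=2,fy=2))
E
```

```text
t 9.1 inst [0.0583 0.0011 0.126 ] F [ 0.27 -0.58 -0.54] open -0.001 q [-0.03  0.42  1.52  0.    1.2  -1.87]
tool axes in inst:
 [[-1.  0.  0.]
 [ 0.  1.  0.]
 [-0.  0. -1.]]
```

View pics/s5.png

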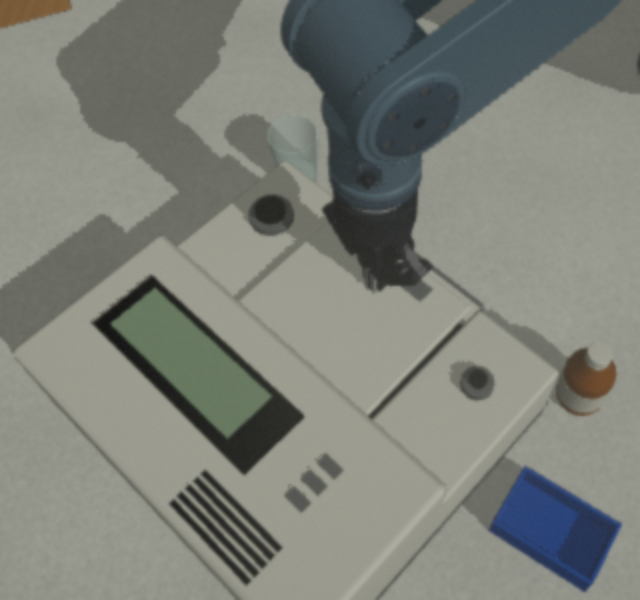

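Nearly shut; press down 2 mm steps until the stop.

Request:
drive_tool(
  deltas=[
    {"slide":[0,0,0.04],"delta_rot":[0,0,0],"hand":0},
    {"slide":[0,0,0.04],"delta_rot":[0,0,0],"hand":0},
    {"slide":[0,0,0],"delta_rot":[0,0,0],"hand":0},
    {"slide":[0,0,0],"delta_rot":[0,0,0],"hand":0},
    {"slide":[0,0,0],"delta_rot":[0,0,0],"hand":0},
  ],
)

```text
time_s: 9.78
eef_pos: [0.6304, 0.1002, 0.1222]
eef_rot: [-0.0, -0.135, 0.991, 0.0]
wrist_force: [0.9, -0.1, 0.3]
opening: -0.0
```

Request:
drive_tool(
  deltas=[
    {"slide":[0,0,0.03],"delta_rot":[0,0,0],"hand":0},
    {"slide":[0,0,0.02],"delta_rot":[0,0,0],"hand":0},
    {"slide":[0,0,0],"delta_rot":[0,0,0],"hand":0},
    {"slide":[0,0,0],"delta_rot":[0,0,0],"hand":0},
    {"slide":[0,0,0],"delta_rot":[0,0,0],"hand":0},
  ],
)

```text
time_s: 10.4
eef_pos: [0.6305, 0.1002, 0.1219]
eef_rot: [0.0, -0.135, 0.991, -0.0]
wrist_force: [-6.5, -0.4, 13.6]
opening: -0.004
```

Request:
drive_tool(
  deltas=[
    {"slide":[0,0,-0.4],"delta_rot":[0,0,0],"hand":0},
    {"slide":[0,0,-0.7],"delta_rot":[0,0,0],"hand":0},
    {"slide":[-0.24,-1,0],"delta_rot":[0,0,0],"hand":0},
    {"slide":[0,-1,0],"delta_rot":[0,0,0],"hand":0},
    {"slide":[0,-0.98,0],"delta_rot":[0,0,0],"hand":0},
  ],
)

```text
time_s: 11.02
eef_pos: [0.6828, -0.0415, 0.176]
eef_rot: [0.001, -0.135, 0.991, -0.0]
wrist_force: [-0.4, 0.5, -0.9]
opening: 0.004
```

```bash
python3 st.py
python3 - <<'E'
from bench import ctrl
import cv2
a=ctrl.camera("scene")["frame"][60:360,70:390,::-1]; cv2.imwrite("pics/s6.png",cv2.resize(a,None,fx=2,fy=2))
E
```

```text
t 11.025 inst [ 0.0708 -0.1494  0.176 ] F [-0.35  0.47 -0.89] open 0.004 q [-0.23  0.46  1.36  0.    1.32 -2.08]
tool axes in inst:
 [[-1.    -0.    -0.001]
 [-0.     1.    -0.001]
 [ 0.001 -0.001 -1.   ]]
```

View pics/s6.png

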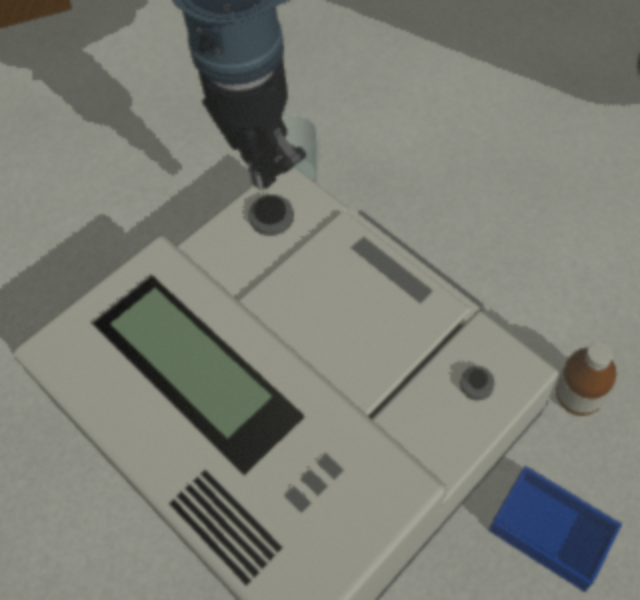

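Request:
drive_tool(
  deltas=[
    {"slide":[0,0,0.4],"delta_rot":[0,0,0],"hand":0},
    {"slide":[0,0,0.3],"delta_rot":[0,0,0],"hand":0},
    {"slide":[0,0,0.06],"delta_rot":[0,0,0],"hand":0},
    {"slide":[0,0,0.06],"delta_rot":[0,0,0],"hand":0},
    {"slide":[0,0,0],"delta_rot":[0,0,0],"hand":0},
  ],
)

```text
time_s: 11.7
eef_pos: [0.6821, -0.0396, 0.1341]
eef_rot: [0.0, -0.136, 0.991, -0.0]
wrist_force: [-0.0, -0.1, -0.7]
opening: 0.003
```

Request:
drive_tool(
  deltas=[
    {"slide":[0,0,0.04],"delta_rot":[0,0,0],"hand":0},
    {"slide":[0,0,0.04],"delta_rot":[0,0,0],"hand":0},
    {"slide":[0,0,0],"delta_rot":[0,0,0],"hand":0},
    {"slide":[0,0,0],"delta_rot":[0,0,0],"hand":0},
    {"slide":[0,0,0],"delta_rot":[0,0,0],"hand":0},
  ],
)

```text
time_s: 12.32
eef_pos: [0.6822, -0.0402, 0.1301]
eef_rot: [0.0, -0.135, 0.991, -0.0]
wrist_force: [0.8, 0.9, 1.6]
opening: 0.001
```

```bash
python3 st.py
python3 - <<'E'
from h import *
import numpy as np
S=load("scene0")
from st import I
for z in(.122,.13,.136): print(z,I(pl(S,204.5,163.5,z)).round(4))
E
```

```text
t 12.325 inst [ 0.0706 -0.1481  0.1301] F [0.84 0.87 1.63] open 0.001 q [-0.23  0.51  1.39  0.    1.24 -2.07]
tool axes in inst:
 [[-1.     0.    -0.001]
 [ 0.     1.    -0.   ]
 [ 0.001 -0.    -1.   ]]
0.122 [ 0.0667 -0.1536  0.122 ]
0.13 [ 0.0699 -0.1488  0.13  ]
0.136 [ 0.0723 -0.1452  0.136 ]
```

Request:
drive_tool(
  deltas=[
    {"slide":[0,0,0.04],"delta_rot":[0,0,0],"hand":0},
    {"slide":[0,0,0.04],"delta_rot":[0,0,0],"hand":0},
    {"slide":[0,0,0],"delta_rot":[0,0,0],"hand":0},
    {"slide":[0,0,0],"delta_rot":[0,0,0],"hand":0},
    {"slide":[0,0,0],"delta_rot":[0,0,0],"hand":0},
  ],
)

```text
time_s: 12.95
eef_pos: [0.6822, -0.0402, 0.1261]
eef_rot: [0.0, -0.135, 0.991, -0.0]
wrist_force: [1.2, 2.2, 4.2]
opening: -0.002
```

Request:
drive_tool(
  deltas=[
    {"slide":[0,0,0.03],"delta_rot":[0,0,0],"hand":0},
    {"slide":[0,0,0.03],"delta_rot":[0,0,0],"hand":0},
    {"slide":[0,0,0],"delta_rot":[0,0,0],"hand":0},
    {"slide":[0,0,0],"delta_rot":[0,0,0],"hand":0},
    {"slide":[0,0,0],"delta_rot":[0,0,0],"hand":0},
  ],
)

```text
time_s: 13.58
eef_pos: [0.6823, -0.0402, 0.1258]
eef_rot: [0.001, -0.135, 0.991, -0.0]
wrist_force: [-5.7, 1.5, 18.1]
opening: -0.003
```

Request:
drive_tool(
  deltas=[
    {"slide":[0,0,-0.2],"delta_rot":[0,0,0],"hand":0},
    {"slide":[0,0,-0.6],"delta_rot":[0,0,0],"hand":0},
    {"slide":[0,0,-1],"delta_rot":[0,0,0],"hand":0},
    {"slide":[0,0,-1],"delta_rot":[0,0,0],"hand":0},
    {"slide":[0,0,-0.6],"delta_rot":[0,0,0],"hand":0},
  ],
)

```text
time_s: 14.2
eef_pos: [0.6819, -0.0406, 0.2949]
eef_rot: [0.0, -0.135, 0.991, -0.0]
wrist_force: [-0.2, -0.8, -0.4]
opening: -0.0
```

Request:
drive_tool(
  deltas=[
    {"slide":[1,0,0],"delta_rot":[0,0,0],"hand":0},
    {"slide":[1,0,0],"delta_rot":[0,0,0],"hand":0},
    {"slide":[1,0,0],"delta_rot":[0,0,0],"hand":0},
    {"slide":[1,0,0],"delta_rot":[0,0,0],"hand":0},
    {"slide":[0.5,0,0],"delta_rot":[0,0,0],"hand":0},
  ],
)

```text
time_s: 14.82
eef_pos: [0.4623, -0.1007, 0.2917]
eef_rot: [-0.001, -0.135, 0.991, 0.0]
wrist_force: [0.3, 0.2, 0.3]
opening: -0.002
```

Request:
drive_tool(
  deltas=[
    {"slide":[0,0,0],"delta_rot":[0,0,0],"hand":0},
    {"slide":[0,0,0],"delta_rot":[0,0,0],"hand":0},
    {"slide":[0,0,0],"delta_rot":[0,0,0],"hand":0},
    {"slide":[0,0,0],"delta_rot":[0,0,0],"hand":0},
    {"slide":[0,0,0],"delta_rot":[0,0,0],"hand":0},
  ],
)

```text
time_s: 15.45
eef_pos: [0.4654, -0.1003, 0.2926]
eef_rot: [-0.0, -0.135, 0.991, 0.0]
wrist_force: [0.5, 0.3, 0.0]
opening: 0.007
```

```bash
python3 st.py
python3 - <<'E'
from bench import ctrl
import cv2
a=ctrl.camera("scene")["frame"][60:360,70:390,::-1]; cv2.imwrite("pics/s7.png",cv2.resize(a,None,fx=2,fy=2))
a=ctrl.camera("top")["frame"][30:250,110:360,::-1]; cv2.imwrite("pics/t7.png",cv2.resize(a,None,fx=2.7,fy=2.7,interpolation=2))
E
```

```text
t 15.45 inst [-0.1544 -0.1478  0.2926] F [0.48 0.25 0.04] open 0.007 q [-0.46 -0.09  1.77 -0.    1.47 -2.3 ]
tool axes in inst:
 [[-1. -0.  0.]
 [-0.  1.  0.]
 [-0.  0. -1.]]
```

View pics/s7.png

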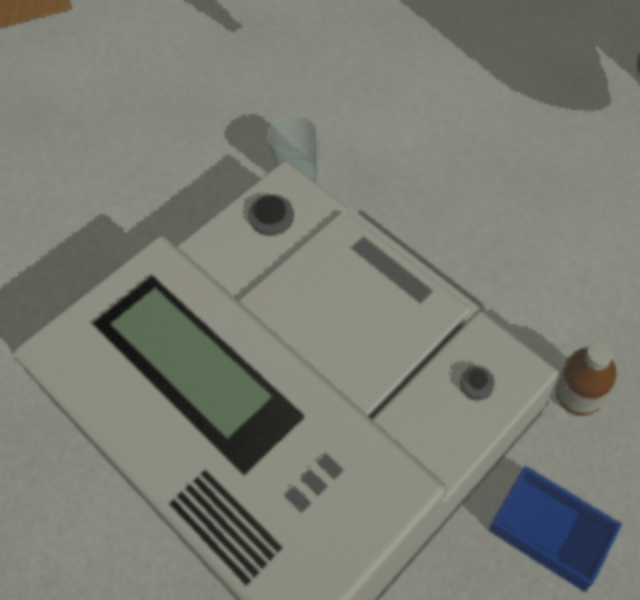

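View pics/t7.png

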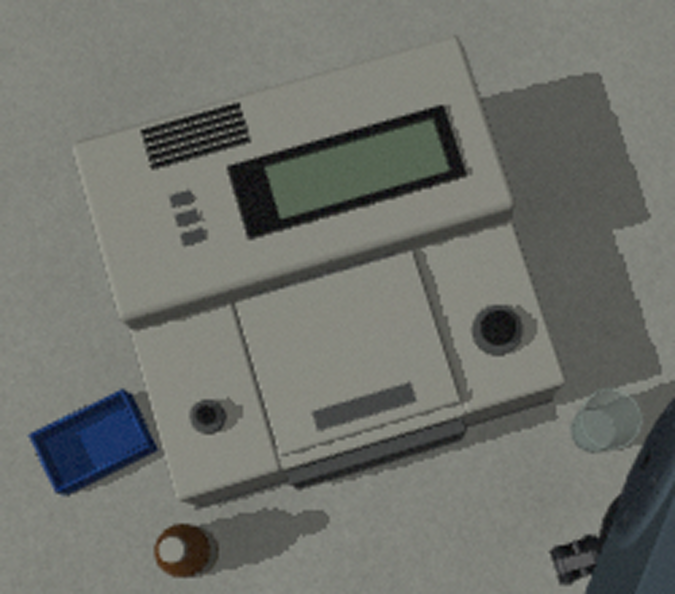

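The top view shows the lid flat, the drawer front tight against the housing, and the keys at (498,328) and (208,415). The bottle (182,550), beaker (607,422) and tray (95,440) are at the same pixels as at the start. The arm is clear of everything.

```bash
python3 -c "
from bench import ctrl
print(ctrl.hand_in())"
```

```text
the job is handed in; nothing more can be done
None
```

I pushed the drawer home, then shut the lid, then pressed the larger key and let go, all with closed fingertips. I handed the job in at about 15.6 s, and no verdict was reported.

- **Drawer:** I pushed it until it met its stop. The fingertips stopped at x = -27 mm (instrument axes), against about -26 mm expected, with about 22 N of horizontal force.
- **Lid:** I swung it down from behind along its arc to a firm stop at z = 122 mm, which is the height of its outer face when shut.
- **Larger key:** it is on the robot's right (-y) side. I pressed it to its stop, with the fingertips at z = 125.8 mm and 18 N, then released it and backed the arm away.

In the last pictures the drawer and lid look shut and both keys look up. The bottle, beaker and tray are where they started, and the wrist force is close to zero. I could not read the joint values directly, so these checks rest on contact forces, fingertip positions and the images.

One move went wrong: a 15 mm step behind the lid went backwards instead of forwards because of a sign slip. It touched nothing and I corrected it. No check disagreed by more than a few millimetres.

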